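# Set the bracelet sizing gauge and lock its sliding leg

### The arm

A 6-joint arm with a two-finger parallel gripper is mounted at the origin on the work surface. World frame = base frame: x ahead of the robot, y to its left, z up, the work surface at z = 0. Lengths are in m, angles in rad, forces in N, time in s.
With the tool pointing down it reaches from about 0.35 to 0.85 m from the base axis. Payload 8.1 kg.
Tool frame: the origin (TCP) lies between the finger pads; the fingertips stand tips_ahead ahead of it and the grasp point (between the pads) lies 8 mm behind it (tips_ahead is the distance from the TCP to the fingertips, in m); z points along the fingers, x is the direction in which the jaws open and shut, and the axes are right-handed (so a half turn about z gives the same grasp; the last joint's range is limited). The gripper opens to 93 mm and grips with 3 to 60 N. Pads are 15 mm wide; open, the fingers measure 128 mm over their backs; the gripper's body (75 mm by 188 mm) begins 65 mm behind the grasp point.
Start: joints at [-1.239, 0.13, 1.488, -0, 1.523, -0.085], TCP at [0.243, -0.549, 0.23] pointing down, gripper open.
Joint ranges: [-2.96, 2.96], [-0.89, 2.26], [0.02, 2.5], [-1.34, 4.48], [0, 2.73], [-2.66, 2.66]. Speed limits (rad/s): [2.39, 2.39, 2.79, 3.14, 3.14, 3.14].

### API

Orientations are given as a rotation vector (axis times angle).
In Python, from plant import * gives the robot as it stands.
- The arm moves only by the tool play_rows, never from a script. Its argument "increments" is a list that holds one entry, the list of rows, each a list of 4 numbers: the shift along the tool's x, y, z in cm, then the turn about the tool's z in rad. A call has 1 to 5 rows; each row is the pose to reach, as a shift and turn from the pose measured when the call began, along the tool's axes at that moment; what a row does not reach only later rows make up. A row lasts 1/10 s, in which the tool goes at most 50 mm and 8.59 degrees, less where a joint would pass 70% of its speed; a pose out of reach is approached as far as the arm can. A call with a gripper value outside its range is refused whole. "jaw" is the finger opening in cm, from 0 to 9.3, set as the call begins (left out, the last holds). The fingers move at their own pace and stop on an object; "squeeze" is the grip in N (left out, the last holds). Time passes only in rows, so rows that repeat a pose let the fingers close. It gives the time, the measured TCP pose, the force and the opening at its end, in the units of the state.
- read_state(): the state, without advancing time (a new reading comes with each control period).
- read_camera(name): name is "scene" or "top" or "wrist"; returns (picture, depth): 420x560x3 uint8, blue, green, red; 420x560 float32, m along the optical axis (not along the pixel's ray), 0 where there is no reading.
- camera_params(name): a dict with "K" (3x3 intrinsics, pixels), "eye" and "orientation" of the camera in the world. Camera axes: x right, y up, looking along -z (the intrinsics and any distortion apply to the point x, -y, -z); pixel columns grow to the right and rows downward; lengths in m; the calibration is good to about 2 mm. The wrist camera is an equidistant fisheye: a pixel r from the principal point sees the ray r / f radians off the axis. A picture is of the moment at which its call begins: read the wrist's pose just before it. camera_params takes no time and is no camera call; for the wrist camera it gives the pose at the moment of the call.
- close_job(): hands the job in, once; it reports no verdict.
The state is a dict: "t": time; "q": joint angles; "dq": joint speeds; "joint_torque": joint torques, N m; "tool_pos": TCP position; "orientation": TCP orientation; "force": force on the tool from outside, world axes, zero at the start; "wrist_torque": the same for the moment, N m; "opening": finger opening in m.
Only numpy, scipy, OpenCV 4.12 (cv2) and the standard library are available. Lean on these libraries where they do the work, as an engineer would, in place of code of your own. Each camera call takes 0.05 s, during which the arm holds its last target.

### The job

Take the black knob of the red cam lever on the bracelet sizing gauge and, with the lever still open, slide the leg along until its pointer lines up with the orange size clip (not the grey one). Then swing the cam lever fully closed without letting the leg drift off that mark, and keep hold of the knob: finish still gripping it, lever closed and leg on the mark. Leave the bead case, dish, bangle and jar where they are.

Things in the scene. Friction and masses are not known exactly. Their poses are not given: they have to be found in the camera images.
- gauge: bracelet sizing gauge: light-wood board 140 (x) x 380 (y) x 18 mm, fixed to the table, with an aluminium rail along its y axis. Origin: centre of the board's underside, on the table; z up. It carries a fixed leg near its -y end (top of its steel pin 95 mm above the table) and the sliding leg. The lever is on the -x side of the rail, the ruler and clips on the +x edge.
- sliding_leg (a joint): travel of the sliding leg (black carriage 60 x 50 mm, top 51 mm above the table, with a steel pin 12 mm across and 95 mm high) along the gauge's +y, in m, 0 to 0.18. No spring; it slides with about 1.5 N friction, so it shifts if the lever is pushed without holding the leg in place.
- cam_lever (a joint): angle of the red cam lever on the sliding leg, turning about a vertical axis, in rad: 0 = fully closed, the lever pointing along the gauge's +y, parallel to the rail (a hard stop); growing towards open, the lever swinging towards the gauge's -x side (counter-clockwise from above); 1.4 at most. Friction about 0.25 Nm (some 3.5 N at the knob); it stays where it is left.
- lever_pivot (a point): on the lever's vertical pivot axis, 52 mm above the table, at x = -20 mm of the gauge; it travels with the sliding leg. Its x and y axes turn with the lever (y points from the pivot to the knob).
- knob_mid (a point): on the axis of the black upright knob at the free end of the lever, 83 mm above the table, 75 mm horizontally from the lever's pivot axis. The knob is a plain cylinder 18 mm across that spins freely on its own axis, from 63 to 99 mm above the table; the lever under it is 18 mm wide. Grip it from above, any yaw, tips no lower than the lever (63 mm). The knob's place fixes both the leg's place and the lever's angle.
- lever_knob: that same black knob; origin on its axis at its foot, 63 mm above the table, z up.
- leg_pointer (a point): tip of the sliding leg's white pointer with a black line, over the ruler, 38 mm above the table, at x = +55 mm of the gauge and at the same y along the rail as the lever's pivot and the leg's pin.
- clip_orange_line (a point): the white line on top of the orange size clip, 16 mm wide, fixed on the gauge's +x edge, top 32 mm above the table; axes parallel to the gauge's. The leg is on the mark when leg_pointer has the same y along the gauge as this point.
- clip_grey_line (a point): the same on the grey size clip, which is not the wanted size.
- bead_case: clear divided bead case, 140 x 200 x 28 mm, loose; origin at the centre of its underside; to be left alone
- display_dish: round light-wood display dish, 124 mm across, 18 mm high, loose; origin at the centre of its underside; to be left alone
- bangle: green rigid bangle, 72 mm across, 11 mm high, lying on the display dish; origin at the centre of its underside; to be left alone
- bead_jar: small amber glass jar with a metal lid, 52 mm across, 75 mm high, loose; origin at the centre of its underside; to be left alone

How it is judged:
On the way, in this order (a step that is already met when the one before it is completed fails the run):
1. knob gripped, lever still open, leg's pointer on the orange clip's line within 4 mm (y of leg_pointer in the frame of clip_orange_line between -0.004 and 0.004 m and contact force between the fingers and lever_knob above 2 N and horizontal distance between the grasp point and knob_mid below 0.012 m and value of joint cam_lever above 0.7 rad), for 0.2 s.
2. lever fully closed with the leg still on the mark and the knob still gripped (y of leg_pointer in the frame of clip_orange_line between -0.004 and 0.004 m and contact force between the fingers and lever_knob above 2 N and horizontal distance between the grasp point and knob_mid below 0.012 m and value of joint cam_lever below 0.06 rad), for 0.2 s.
At the end, for the whole second after the job is handed in: leg_pointer within 4 mm of the orange clip's line along the rail, cam lever within 0.06 rad of closed, the leg at rest, the knob still between the fingers (grasp point within 12 mm of its axis seen from above, contact over 2 N), bystanders within 20 mm of where they stood (all of step 2 and velocity of joint sliding_leg between -0.01 and 0.01 m/s and distance of each of bead_case, display_dish, bangle, bead_jar from where it was at the start of the episode below 0.02 m); the arm keeps its last pose, push and grip.
It fails at once if lever swung more than a little towards closed (under 0.6 rad) while the leg is over 10 mm off the mark (value of joint cam_lever below 0.6 rad and not (y of leg_pointer in the frame of clip_orange_line between -0.01 and 0.01 m)).
It fails at once if a bystander moved more than 20 mm (distance of any of bead_case, display_dish, bangle, bead_jar from where it was at the start of the episode above 0.02 m).
It also fails if it takes over 38 s, if anything falls off the work surface, if the arm or the gripper's body presses on something with over 40 N, if the wrist force passes 120 N, or if a joint passes its speed limit or range.

## Working session

There is one attempt and no reset: what is moved stays moved. The work goes in short steps, Python scripts to look and compute and a tool call to move; the robot and the scene stay as the last step left them, time stands still between calls to the robot, and variables do not carry over. Pictures are saved under pics/ and viewed, and the job is handed in when it is done.

Besides the shell and the picture viewer there is one more tool, called after "Call:" as name(argument=value, ...), one argument or row to a line, values as JSON. play_rows: Moves the arm, as the interface text tells. Its arguments: {"type":"object","properties":{"increments":{"type":"array"},"jaw":{"type":"number"},"squeeze":{"type":"number"}},"required":["increments"]}

```bash
ls; mkdir -p pics
python3 - <<'E'
from plant import *
import cv2
s=read_state();print(s)
for n in["scene","top","wrist"]:
    p=camera_params(n);print(n,p)
    im,d=read_camera(n);cv2.imwrite(f"pics/{n}0.png",im);
    import numpy as np;np.save(f"pics/{n}0_d.npy",d)
E
```

```text
pics
{'t': 0.0, 'q': array([-1.23941651e+00,  1.31174187e-01,  1.48927160e+00, -4.66782379e-06,
        1.52301292e+00, -8.54318120e-02]), 'dq': array([-0.00076022, -0.00195068,  0.00064883,  0.00107951,  0.00043878,
        0.00088029]), 'joint_torque': array([-2.97615668e-03, -5.59841430e+01, -4.91767788e+01,  7.65668065e-02,
        3.58009490e-02, -1.59300648e-04]), 'tool_pos': array([ 0.2427285 , -0.54810343,  0.22858388]), 'orientation': array([-2.63203188e+00,  1.71313179e+00,  2.31491848e-03]), 'force': array([ 0.21130239, -0.30402479,  0.00938871]), 'wrist_torque': array([ 0.00747104, -0.0154268 , -0.00308166]), 'opening': 0.09309403134219996}
scene {'K': array([[435.84862815,   0.        , 275.33423239],
       [  0.        , 435.84862815, 205.51768956],
       [  0.        ,   0.        ,   1.        ]]), 'eye': array([1.18958895, 0.17920507, 0.90057864]), 'orientation': array([0.45745926, 0.61769948, 1.74284656])}
top {'K': array([[529.46199467,   0.        , 277.20345599],
       [  0.        , 529.46199467, 200.91996363],
       [  0.        ,   0.        ,   1.        ]]), 'eye': array([0.2397614 , 0.00643071, 1.664717  ]), 'orientation': array([ 0.15680925, -0.16321469, -1.59668913])}
wrist {'K': array([[325.1922621 ,   0.        , 279.11146231],
       [  0.        , 325.1922621 , 208.67087132],
       [  0.        ,   0.        ,   1.        ]]), 'eye': array([ 0.31274143, -0.51786261,  0.38392915]), 'orientation': array([-0.24487337,  0.1613448 , -1.14614198])}
```

View pics/scene0.png

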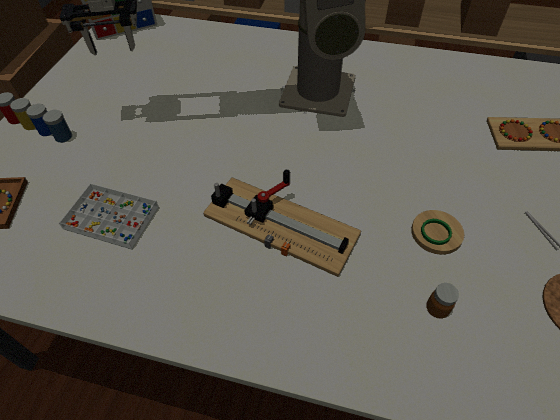

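View pics/top0.png

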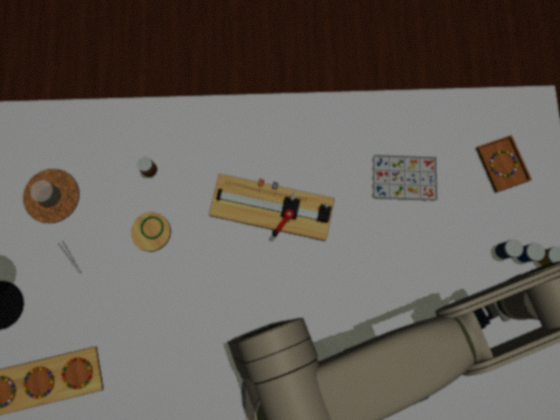

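View pics/wrist0.png

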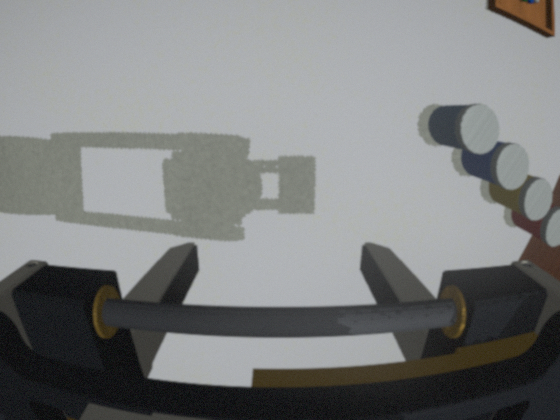

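The scene view shows the gauge at about (282,223), with the fixed leg at (222,193), the carriage at (262,207), the knob at (287,177), the grey clip at (268,240) and the orange clip at (286,249). In the top view the orange clip is at about (262,183) and the knob at (272,237).

```bash
cat > h.py <<'E'
import numpy as np, cv2
from scipy.spatial.transform import Rotation as R
from plant import *
def ray(p,u,v,fish=False):
    K=p["K"];x=(u-K[0,2])/K[0,0];y=(v-K[1,2])/K[1,1]
    if fish:
        r=np.hypot(x,y);s=np.sin(r)/r if r>1e-9 else 1;d=np.array([x*s,-y*s,-np.cos(r)])
    else: d=np.array([x,-y,-1.])
    return R.from_rotvec(p["orientation"]).apply(d)
def onz(p,u,v,z,fish=False):
    d=ray(p,u,v,fish);return p["eye"]+d*(z-p["eye"][2])/d[2]
def proj(p,X,fish=False):
    c=R.from_rotvec(p["orientation"]).inv().apply(np.asarray(X)-p["eye"]);K=p["K"]
    if fish:
        h=np.hypot(c[0],c[1]);t=np.arctan2(h,-c[2]);a=np.array([c[0],-c[1]])/h*t
    else: a=np.array([c[0],-c[1]])/-c[2]
    return a*[K[0,0],K[1,1]]+K[:2,2]
def tri(obs):  # [(p,u,v,fish)]
    A=np.zeros((3,3));b=np.zeros(3);L=[]
    for p,u,v,f in obs:
        d=ray(p,u,v,f);d/=np.linalg.norm(d);M=np.eye(3)-np.outer(d,d);A+=M;b+=M@p["eye"];L.append((M,p["eye"]))
    X=np.linalg.solve(A,b);return X,[np.linalg.norm(M@(X-e)) for M,e in L]
E
python3 - <<'E'
from h import *
a=cv2.imread("pics/scene0.png")[160:280,190:370];cv2.imwrite("pics/sc.png",cv2.resize(a,None,fx=4.4,fy=4.4,interpolation=2))
a=cv2.imread("pics/top0.png")[160:260,200:345];cv2.imwrite("pics/tc.png",cv2.resize(a,None,fx=5,fy=5,interpolation=2))
E
```

```text
(no output)
```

View pics/sc.png

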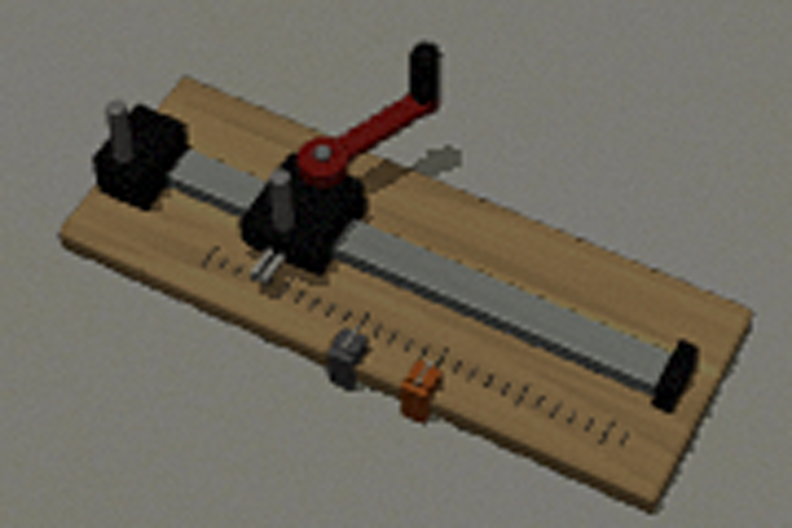

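View pics/tc.png

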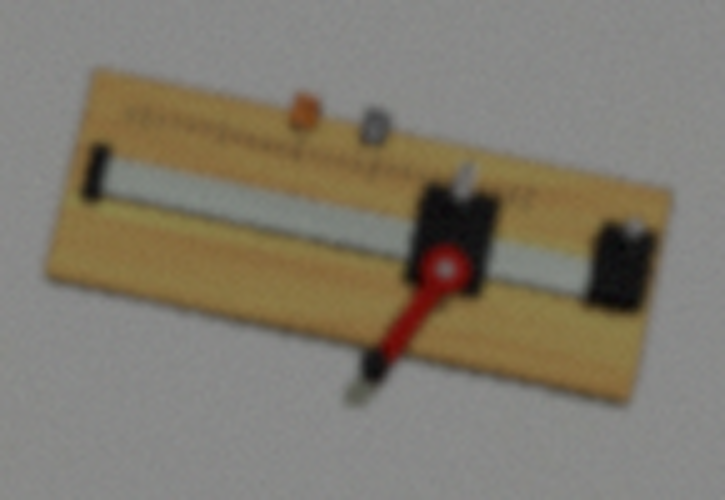

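Run:
```python
from h import *
s=camera_params("scene");t=camera_params("top")
S=lambda u,v:(190+u/4.4,160+v/4.4)
T=lambda u,v:(200+u/5,160+v/5)
for n,a in [("scene",[S(183,77),S(62,237),S(655,498),S(752,315)]),("top",[T(672,190),T(630,402),T(48,280),T(95,68)])]:
    p=s if n=="scene" else t
    P=np.array([onz(p,*q,0.018)[:2] for q in a]);print(n,P.round(4).tolist(),P.mean(0),[np.linalg.norm(P[i]-P[i-1]).round(3) for i in range(4)])
for nm,a,b in [("knobmid",S(425,75),T(374,362)),("pivot",S(323,153),T(445,268)),("orange",S(423,372),T(305,108)),("pointer",S(268,264),T(464,180)),("grey",S(350,345),T(376,124))]:
    X,e=tri([(s,*a,0),(t,*b,0)]);print(nm,X.round(4),np.round(e,4))
print(onz(s,*S(425,75),.083),onz(t,*T(374,362),.083))
print(onz(s,*S(323,153),.055),onz(t,*T(445,268),.055))
```

```text
scene [[0.4503, -0.1493], [0.586, -0.1787], [0.6728, 0.1824], [0.5447, 0.2158]] [0.5634632  0.01755821] [np.float64(0.377), np.float64(0.139), np.float64(0.371), np.float64(0.132)]
top [[0.5821, -0.1878], [0.4475, -0.1543], [0.5366, 0.2091], [0.6738, 0.1781]] [0.56001192 0.01127049] [np.float64(0.377), np.float64(0.139), np.float64(0.374), np.float64(0.141)]
knobmid [0.4684 0.007  0.0806] [0.002 0.002]
pivot [ 0.5272 -0.0382  0.0661] [0.0021 0.0021]
orange [0.6381 0.0464 0.0362] [0.0029 0.0029]
pointer [ 0.5886 -0.0537  0.0358] [0.0015 0.0015]
grey [0.6274 0.0023 0.0308] [0.0034 0.0034]
[0.47014938 0.00944798 0.083     ] [0.46847061 0.00506208 0.083     ]
[ 0.51801002 -0.03901303  0.055     ] [ 0.529663   -0.04062125  0.055     ]
```

```bash
python3 - <<'E'
from h import *
import plant
print([n for n in dir(plant) if n[0]!='_'], getattr(plant,'tips_ahead',None))
s=read_state();M=R.from_rotvec(s["orientation"]).as_matrix();print(M.round(3))
p=camera_params("wrist");C=R.from_rotvec(p["orientation"]).as_matrix();print((M.T@(p["eye"]-s["tool_pos"])).round(4),(M.T@C).round(3))
for x in [(.44,0.0,.2286)]: print((M.T@(np.array(x)-s["tool_pos"])).round(4)*100)
E
grep -rn tips_ahead . 2>/dev/null | head -3
```

```text
['IKError', 'camera_params', 'close_job', 'read_camera', 'read_state', 'tips_ahead'] 0.011
[[ 0.405 -0.914 -0.001]
 [-0.914 -0.405  0.001]
 [-0.001 -0.    -1.   ]]
[ 0.0004 -0.0763 -0.1552] [[ 1.     0.    -0.   ]
 [ 0.    -0.962 -0.274]
 [-0.     0.274 -0.962]]
[-42.14 -40.23   0.09]
```

Call:
play_rows(
  increments=[
    [[-3.5,-3.3,0,0],[-7,-6.6,0,0],[-10.5,-9.9,0,0],[-14,-13.2,0,0],[-17.5,-16.5,0,0]],
  ],
)

```text
t: 0.65
tool_pos: [0.3229, -0.3195, 0.2287]
orientation: [-2.632, 1.714, 0.002]
force: [0.2, -0.5, 0.5]
opening: 0.093
```

Call:
play_rows(
  increments=[
    [[-3.5,-3.3,0,0],[-7,-6.6,0,0],[-10.5,-9.9,0,0],[-14,-13.2,0,0],[-17.5,-16.5,0,0]],
  ],
)

```text
t: 1.15
tool_pos: [0.4032, -0.0909, 0.2291]
orientation: [-2.631, 1.714, 0.001]
force: [0.7, -0.4, 0.2]
opening: 0.0928
```

Call:
play_rows(
  increments=[
    [[-1.5,-1.5,0,0.14],[-3,-3,0,0.28],[-5,-5,0,0.42],[-7,-7,0,0.54],[-7,-7,0,0.66]],
  ],
)

```text
t: 1.65
tool_pos: [0.4393, 0.0041, 0.229]
orientation: [-1.931, 2.476, 0.003]
force: [-0.3, -0.5, -0.6]
opening: 0.093
```

Call:
play_rows(
  increments=[
    [[0,0,0,0],[0,0,0,0]],
  ],
)

```text
t: 1.85
tool_pos: [0.4392, 0.0043, 0.2287]
orientation: [-1.936, 2.473, 0.004]
force: [0.1, 0.3, -0.7]
opening: 0.093
```

Run:
```python
from h import *
s=read_state();print(s["t"],s["tool_pos"],s["q"]);M=R.from_rotvec(s["orientation"]).as_matrix();print(M.round(3))
p=camera_params("wrist");im,d=read_camera("wrist");cv2.imwrite("pics/w1.png",im)
import pickle;pickle.dump((p,s),open("pics/w1.pkl","wb"))
```

```text
1.85 [0.4391622  0.00425068 0.22872055] [-0.10935309 -0.31827267  1.9105758   0.00260216  1.55030202  1.70386068]
[[-0.24  -0.971 -0.001]
 [-0.971  0.24   0.003]
 [-0.002  0.001 -1.   ]]
```

View pics/w1.png

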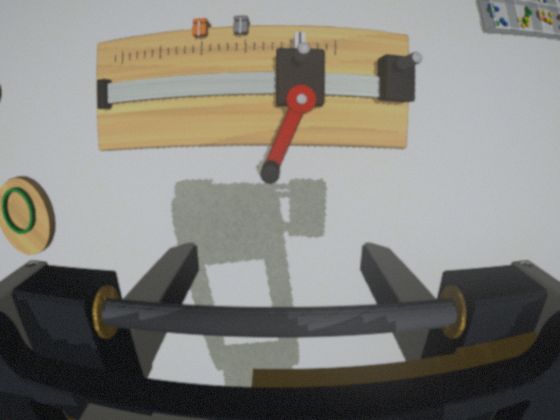

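The wrist view is clear: knob top (270,172), pivot (301,99), pointer tip (299,36), orange clip (200,26), grey clip (240,23). I'll take a second viewpoint from further forward.

Call:
play_rows(
  increments=[
    [[0,-2.5,0,0],[0,-5,0,0],[0,-7,0,0],[0,-7,0,0],[0,-7,0,0]],
  ],
)

```text
t: 2.4
tool_pos: [0.5066, -0.0134, 0.2283]
orientation: [-1.936, 2.474, 0.005]
force: [-0.4, -0.9, 0.7]
opening: 0.093
```

Run:
```python
from h import *
s=read_state();print(s["t"],s["tool_pos"],s["q"]);
p=camera_params("wrist");im,d=read_camera("wrist");cv2.imwrite("pics/w2.png",im)
import pickle;pickle.dump((p,s),open("pics/w2.pkl","wb"))
a=cv2.imread("pics/w1.png")
cv2.imwrite("pics/w1c.png",cv2.resize(a[5:195,90:430],None,fx=2.3,fy=2.3,interpolation=2))
cv2.imwrite("pics/w2c.png",cv2.resize(im[5:255,90:430],None,fx=2.3,fy=2.3,interpolation=2))
```

```text
2.4 [ 0.50657387 -0.01338346  0.22830164] [-0.12942296 -0.12128222  1.74308044  0.00248041  1.52203221  1.68391046]
```

View pics/w1c.png

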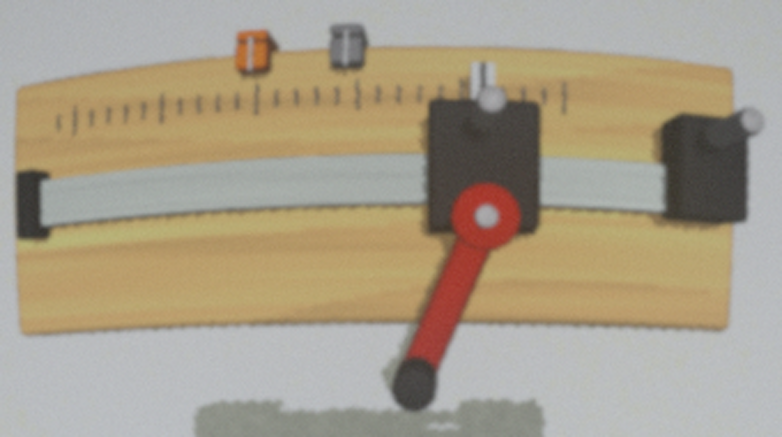

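View pics/w2c.png

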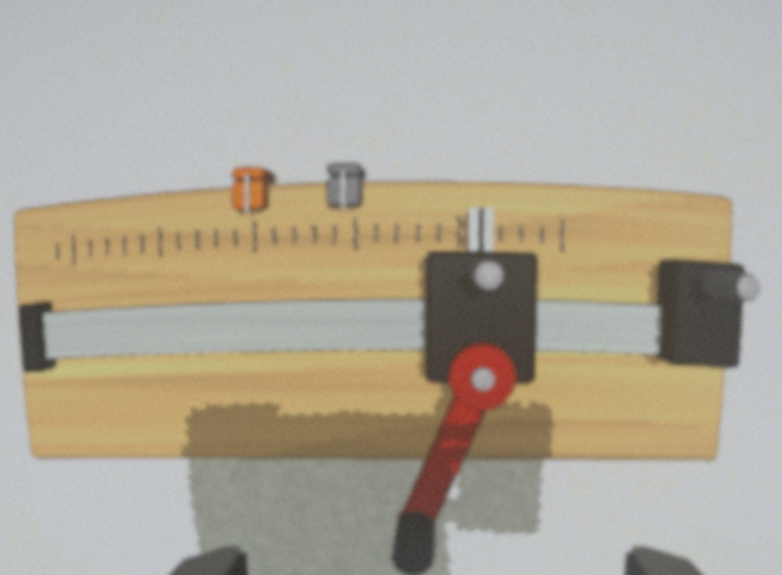

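```bash
cat > g.py <<'E'
from h import *
import pickle
p1,_=pickle.load(open("pics/w1.pkl","rb"));p2,_=pickle.load(open("pics/w2.pkl","rb"))
C=lambda u,v:(90+u/2.3,5+v/2.3)
pts={}
for nm,a,b in [("knobtop",C(414,388),C(413,553)),("pivot",C(487,216),C(483,379)),("orange",C(251,54),C(248,193)),("grey",C(346,47),C(344,189)),("pointertip",C(483,64),C(481,208)),
 ("cTR",C(733,70),C(732,198)),("cBR",C(728,329),C(717,459)),("cBL",C(21,333),C(32,458)),("cTL",C(17,88),C(16,212)),("railL",C(33,204),C(38,337)),("pin",C(491,98),C(489,275))]:
    X,e=tri([(p1,*a,1),(p2,*b,1)]);pts[nm]=X;print(nm,X.round(4),np.round(e,4))
c=sum(pts[k] for k in["cTR","cBR","cBL","cTL"])/4
y=pts["cTL"]+pts["cBL"]-pts["cTR"]-pts["cBR"];y=y[:2]/np.linalg.norm(y[:2]);x=np.array([y[1],-y[0]])
print("yaw",np.arctan2(-y[0],y[1]),"c",c)
for k in pts: print(k,((pts[k][:2]-c[:2])@np.array([x,y]).T).round(4),pts[k][2].round(4))
d=pts["knobtop"]-pts["pivot"];print(np.hypot(d[0],d[1]),np.arctan2(-d[:2]@x,d[:2]@y))
E
python3 g.py
```

```text
knobtop [0.4669 0.006  0.0939] [0. 0.]
pivot [ 0.5267 -0.0395  0.0671] [0.0001 0.0001]
orange [0.6355 0.046  0.0308] [0.0001 0.0001]
grey [0.6239 0.0012 0.0338] [0.0002 0.0002]
pointertip [ 0.5995 -0.058   0.0345] [0. 0.]
cTR [ 0.5812 -0.1888  0.0122] [0.0002 0.0002]
cBR [ 0.4479 -0.1535  0.0164] [0.0002 0.0002]
cBL [0.5401 0.2088 0.0227] [0.0001 0.0001]
cTL [0.6718 0.1773 0.0187] [0.0006 0.0006]
railL [0.6015 0.1758 0.0317] [0.0002 0.0002]
pin [ 0.5705 -0.0503  0.0946] [0.0002 0.0002]
yaw -0.24588990038653513 c [0.56027242 0.01095199 0.01750498]
knobtop [-0.0893 -0.0275] 0.0939
pivot [-0.0203 -0.0571] 0.0671
orange [0.0644 0.0523] 0.0308
grey [0.0641 0.006 ] 0.0338
pointertip [ 0.0548 -0.0573] 0.0345
cTR [ 0.0689 -0.1886] 0.0122
cBR [-0.0689 -0.1869] 0.0164
cBL [-0.0677  0.187 ] 0.0227
cTL [0.0677 0.1885] 0.0187
railL [-0.0002  0.1699] 0.0317
pin [ 0.0248 -0.0569] 0.0946
0.07508983875217631 1.1662661962440741
```

Two wrist views agree: lever about 1.17 rad open, radius 75.1 mm (stated 75). The leg needs to go about +109.5 mm along the gauge. Descending on the knob.

Call:
play_rows(
  increments=[
    [[-0.4,2,3,0],[-0.9,4.3,6,0],[-0.9,4.3,8,0],[-0.9,4.3,10,0],[-0.9,4.3,10,0]],
  ],
  jaw=5,
)

```text
t: 2.95
tool_pos: [0.4637, 0.0066, 0.1259]
orientation: [1.935, -2.471, -0.01]
force: [-0.4, -0.1, -0.9]
opening: 0.0576
```

Run:
```python
from h import *
s=read_state();print(s["t"],s["tool_pos"]);M=R.from_rotvec(s["orientation"]).as_matrix();print(M.round(4))
print((M.T@(np.array([.4669,.006,.078])-s["tool_pos"])*100).round(2))
im,d=read_camera("wrist");cv2.imwrite("pics/w3.png",im)
```

```text
2.95 [0.46370392 0.00655806 0.12588068]
[[-0.2396 -0.9709 -0.0064]
 [-0.9709  0.2395  0.0032]
 [-0.0016  0.007  -1.    ]]
[-0.01 -0.36  4.79]
```

View pics/w3.png

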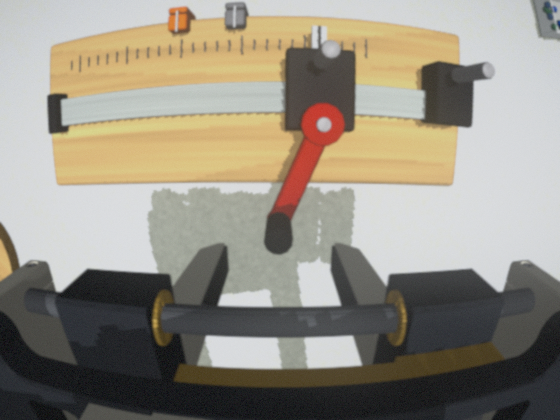

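The knob (278,235) is centred between the fingers (225..335). Going down and gripping.

Call:
play_rows(
  increments=[
    [[0,-0.35,2,0],[0,-0.35,3.5,0],[0,-0.35,4.8,0],[0,-0.35,4.8,0],[0,-0.35,4.8,0]],
  ],
)

```text
t: 3.5
tool_pos: [0.4685, 0.0056, 0.0805]
orientation: [1.936, -2.473, -0.007]
force: [-0.0, -0.1, -0.1]
opening: 0.0499
```

Run:
```python
from h import *
s=read_state();print(s["t"],s["tool_pos"],s["opening"]);M=R.from_rotvec(s["orientation"]).as_matrix()
print((M.T@(np.array([.4669,.006,.078])-s["tool_pos"])*100).round(2))
im,d=read_camera("wrist");cv2.imwrite("pics/w4.png",im)
```

```text
3.5 [0.46851664 0.0056399  0.08049941] 0.04988751926827172
[0.   0.16 0.25]
```

View pics/w4.png

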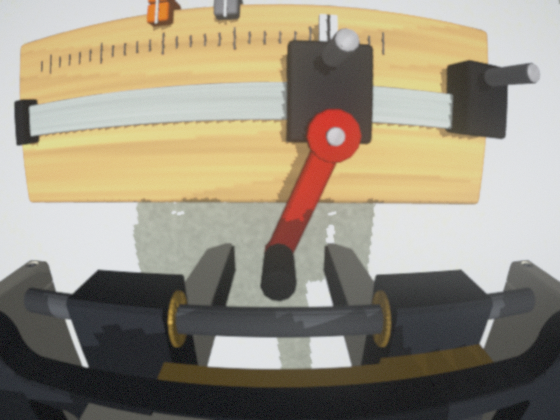

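The knob (278,275) is between the fingers; closing.

Call:
play_rows(
  increments=[
    [[0,0.15,0.2,0],[0,0.15,0.2,0],[0,0.15,0.2,0],[0,0.15,0.2,0],[0,0.15,0.2,0]],
  ],
  jaw=0,
  squeeze=30,
)

```text
t: 4.05
tool_pos: [0.4675, 0.006, 0.079]
orientation: [1.937, -2.473, -0.006]
force: [-0.8, 0.8, 1.1]
opening: 0.0177
```

Call:
play_rows(
  increments=[
    [[0,0,0,0],[0,0,0,0],[0,0,0,0]],
  ],
)

```text
t: 4.35
tool_pos: [0.4675, 0.006, 0.079]
orientation: [1.937, -2.473, -0.006]
force: [-0.3, -0.6, 0.7]
opening: 0.0175
```

Run:
```python
from h import *
s=read_state();print(s["t"],s["tool_pos"],s["opening"],s["force"]);M=R.from_rotvec(s["orientation"]).as_matrix();print(M.round(4))
a=-.2459;y=np.array([-np.sin(a),np.cos(a),0]);print((M.T@(y*.1095)*100).round(2))
p=camera_params("wrist");im,d=read_camera("wrist");cv2.imwrite("pics/w5.png",im)
```

```text
4.35 [0.46747587 0.00596212 0.07898129] 0.01751949374054712 [-0.26480513 -0.60554313  0.73062441]
[[-0.2397 -0.9709 -0.0026]
 [-0.9709  0.2397  0.0028]
 [-0.0021  0.0032 -1.    ]]
[-10.95  -0.04   0.02]
```

View pics/w5.png

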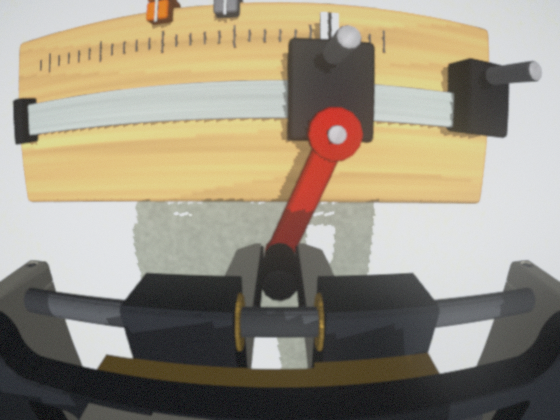

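The knob is gripped (opening 17.5 mm). Sliding the leg.

Call:
play_rows(
  increments=[
    [[-0.6,0,0,0],[-1.6,0,0,0],[-2.8,0,0,0],[-4,0,0,0],[-5,0,0,0]],
  ],
)

```text
t: 4.9
tool_pos: [0.48, 0.0558, 0.0791]
orientation: [-1.938, 2.472, 0.005]
force: [2.6, -2.6, -1.7]
opening: 0.0175
```

Call:
play_rows(
  increments=[
    [[-1.2,0,0,0],[-2.4,0,0,0],[-3.6,0,0,0],[-4.4,0,0,0],[-5,0,0,0]],
  ],
)

```text
t: 5.4
tool_pos: [0.4923, 0.1052, 0.0791]
orientation: [-1.938, 2.472, 0.005]
force: [4.4, -3.2, -4.2]
opening: 0.0178
```

Run:
```python
from h import *
import pickle
s=read_state();print(s["t"],s["tool_pos"],s["opening"],s["force"]);M=R.from_rotvec(s["orientation"]).as_matrix();print(M.round(4))
a=-.2459;y=np.array([-np.sin(a),np.cos(a)]);x=np.array([y[1],-y[0]]);print((s["tool_pos"][:2]-[.46747,.00596])@np.array([x,y]).T)
p=camera_params("wrist");im,d=read_camera("wrist");cv2.imwrite("pics/w6.png",im)
pickle.dump((p,s),open("pics/w6.pkl","wb"))
cv2.imwrite("pics/w6c.png",cv2.resize(im[0:200,200:440],None,fx=3,fy=3,interpolation=2))
```

```text
5.4 [0.49234704 0.10518817 0.07914328] 0.017831321312809303 [ 4.41889546 -3.2206089  -4.20297671]
[[-0.2385 -0.9712 -0.0014]
 [-0.9711  0.2385  0.0027]
 [-0.0022  0.002  -1.    ]]
[-2.63406779e-05  1.02299057e-01]
```

View pics/w6.png

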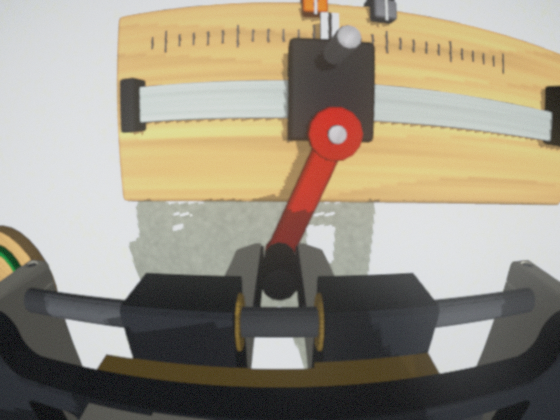

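View pics/w6c.png

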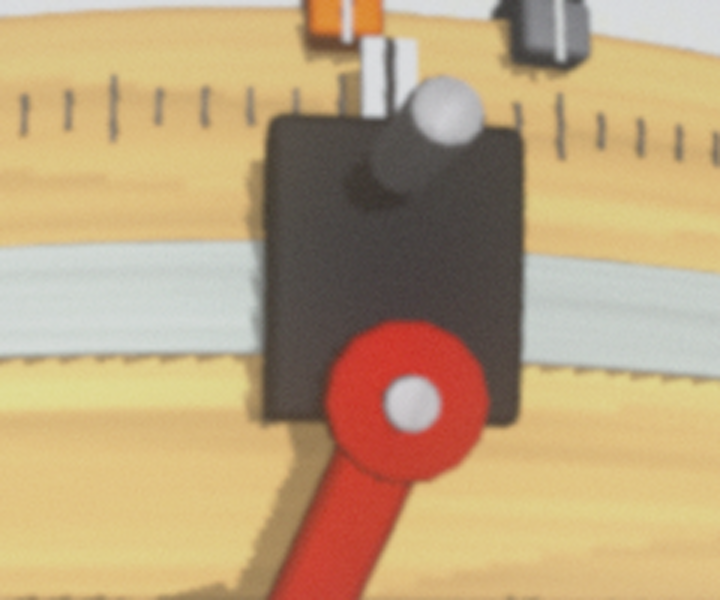

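```bash
cat > m.py <<'E'
from h import *
import pickle,sys
def gy(P):
    a=-.2459;y=np.array([-np.sin(a),np.cos(a)]);x=np.array([y[1],-y[0]])
    return (P[:2]-[.56027,.01095])@np.array([x,y]).T
E
python3 - <<'E'
from m import *
p,s=pickle.load(open("pics/w6.pkl","rb"))
C=lambda u,v:(200+u/3,v/3)
for n,q,z in [("or",C(346,10),.032),("or",C(347,36),.032),("po",C(391,42),.038),("po",C(390,95),.038),("piv",C(412,404),.067)]:print(n,gy(onz(p,*q,z,True)).round(4))
E
```

```text
or [0.0629 0.053 ]
or [0.0568 0.0529]
po [0.054  0.0446]
po [0.0422 0.0449]
piv [-0.0201  0.045 ]
```

Call:
play_rows(
  increments=[
    [[-0.4,0,0,0],[-0.8,0,0,0],[-0.8,0,0,0],[-0.8,0,0,0],[-0.8,0,0,0]],
  ],
)

```text
t: 5.95
tool_pos: [0.4946, 0.1138, 0.0793]
orientation: [-1.937, 2.471, 0.005]
force: [5.5, 0.4, -4.1]
opening: 0.0174
```

Run:
```python
from m import *
s=read_state();print(s["t"],s["tool_pos"],s["opening"],s["force"]);M=R.from_rotvec(s["orientation"]).as_matrix();print(M.round(4), gy(s["tool_pos"]))
p=camera_params("wrist");im,d=read_camera("wrist")
pickle.dump((p,s),open("pics/w7.pkl","wb"))
cv2.imwrite("pics/w7c.png",cv2.resize(im[0:160,250:410],None,fx=3.75,fy=3.75,interpolation=2))
```

```text
5.95 [0.49458172 0.11380168 0.07925334] 0.01744433580533694 [ 5.47230041  0.40784979 -4.06513769]
[[-2.385e-01 -9.711e-01 -8.000e-04]
 [-9.711e-01  2.385e-01  3.800e-03]
 [-3.500e-03  1.700e-03 -1.000e+00]] [-0.0887494   0.08376731]
```

View pics/w7c.png

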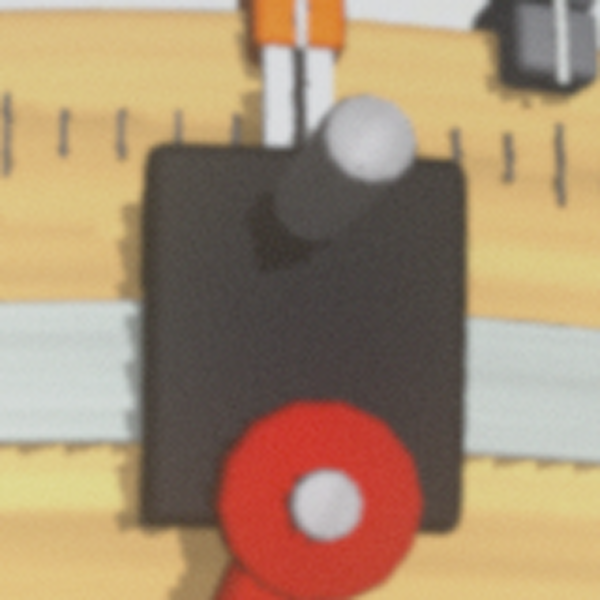

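Run:
```python
from m import *
p,s=pickle.load(open("pics/w7.pkl","rb"))
C=lambda u,v:(250+u/3.75,v/3.75)
for n,q,z in [("or",C(301,10),.032),("or",C(302,40),.032),("po",C(301,52),.038),("po",C(300,110),.038),("piv",C(326,506),.067)]:print(n,gy(onz(p,*q,z,True)).round(4))
```

```text
or [0.0641 0.0525]
or [0.0584 0.0524]
po [0.0542 0.0535]
po [0.0438 0.0538]
piv [-0.0202  0.0541]
```

Call:
play_rows(
  increments=[
    [[0.1,0,0,0],[0.1,0,0,0],[0.1,0,0,0],[0.1,0,0,0]],
  ],
)

```text
t: 6.4
tool_pos: [0.4943, 0.1128, 0.0792]
orientation: [-1.937, 2.471, 0.006]
force: [4.4, 0.2, -5.4]
opening: 0.0172
```

```bash
cat > arc.py <<'E'
from m import *
def go(ths,yp,xp=-.0203,r=.075):
    s=read_state();M=R.from_rotvec(s["orientation"]).as_matrix();g=gy(s["tool_pos"])
    a=-.2459;y=np.array([-np.sin(a),np.cos(a),0]);x=np.array([y[1],-y[0],0])
    th=np.arcsin((xp-g[0])/r);print("t",s["t"],"g",g.round(4),"z",s["tool_pos"][2],"th",th,"yp",g[1]-r*np.cos(th),"F",s["force"].round(1),"op",s["opening"])
    for t in ths:
        k=np.array([xp-r*np.sin(t),yp+r*np.cos(t)])-g
        print(t,(M.T@(x*k[0]+y*k[1]+[0,0,.079-s["tool_pos"][2]])*100).round(2))
E
python3 - <<'E'
from arc import *
go([1.11,1.04,.97,.9,.83],.0528)
E
```

```text
t 6.4 g [-0.0888  0.0827] z 0.07922785388181666 th 1.1507954251967083 yp 0.052103647664884685 F [ 4.4  0.2 -5.4] op 0.01721944341175709
1.11 [-0.35 -0.13  0.02]
1.04 [-0.81 -0.38  0.02]
0.97 [-1.25 -0.67  0.03]
0.9 [-1.67 -0.98  0.03]
0.83 [-2.07 -1.32  0.03]
```

Call:
play_rows(
  increments=[
    [[-0.3,-0.13,0,0],[-0.75,-0.38,0,0],[-1.2,-0.67,0,0],[-1.6,-0.98,0,0],[-2,-1.32,0,0]],
  ],
)

```text
t: 6.9
tool_pos: [0.5102, 0.1302, 0.079]
orientation: [1.938, -2.471, -0.011]
force: [-6.7, 3.7, 4.1]
opening: 0.0175
```

Run:
```python
from arc import *
p=camera_params("wrist");im,d=read_camera("wrist")
pickle.dump((p,),open("pics/w8.pkl","wb"))
cv2.imwrite("pics/w8c.png",cv2.resize(im[0:200,230:430],None,fx=3,fy=3,interpolation=2))
go([.77,.7,.63,.63,.63],.0522)
```

```text
t 6.95 g [-0.0771  0.1039] z 0.0791223536499893 th 0.8592154473419807 yp 0.0549374942884339 F [-5.   3.6  1.3] op 0.017337955125857608
0.77 [-0.21 -0.46  0.01]
0.7 [-0.56 -0.85  0.01]
0.63 [-0.88 -1.27  0.01]
0.63 [-0.88 -1.27  0.01]
0.63 [-0.88 -1.27  0.01]
```

View pics/w8c.png

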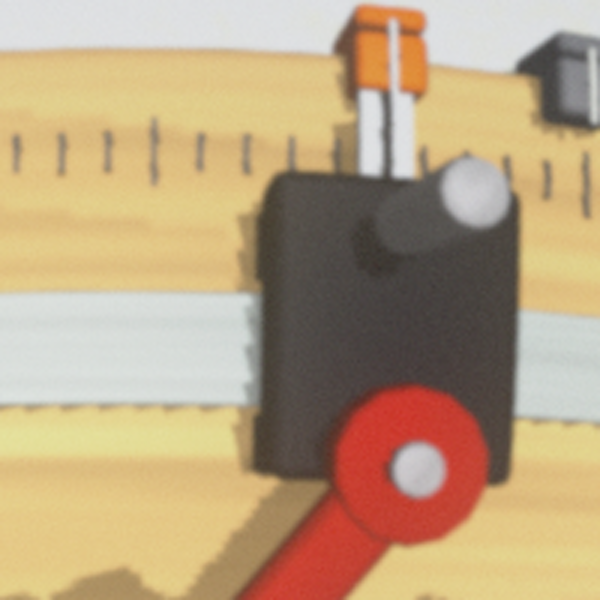

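Run:
```python
from m import *
p,=pickle.load(open("pics/w8.pkl","rb"))
C=lambda u,v:(230+u/3,v/3)
for n,q,z in [("or",C(393,30),.032),("or",C(394,80),.032),("po",C(388,95),.038),("po",C(387,150),.038),("piv",C(418,469),.067)]:print(n,gy(onz(p,*q,z,True)).round(4))
```

```text
or [0.0713 0.0527]
or [0.0597 0.0527]
po [0.0545 0.0556]
po [0.0425 0.0559]
piv [-0.0198  0.056 ]
```

Call:
play_rows(
  increments=[
    [[0.28,0,0,0],[0.2,-0.12,0,0],[0.05,-0.28,0,0],[-0.1,-0.42,0,0],[-0.19,-0.46,0,0]],
  ],
)

```text
t: 7.45
tool_pos: [0.5148, 0.1316, 0.079]
orientation: [1.938, -2.47, -0.013]
force: [-5.7, 1.4, 2.5]
opening: 0.0178
```

Run:
```python
from arc import *
go([.74,.69,.64,.59,.55],.0518)
```

```text
t 7.45 g [-0.0735  0.1059] z 0.07899255085602687 th 0.788092845812819 yp 0.05305913338370143 F [-5.7  1.4  2.5] op 0.017780282687004798
0.74 [-0.12 -0.26 -0.  ]
0.69 [-0.37 -0.55 -0.  ]
0.64 [-0.6  -0.84 -0.01]
0.59 [-0.81 -1.15 -0.01]
0.55 [-0.97 -1.4  -0.01]
```

Call:
play_rows(
  increments=[
    [[0,-0.25,0,0],[-0.22,-0.55,0,0],[-0.47,-0.85,0,0],[-0.6,-1.05,0,0],[-0.65,-1.1,0,0]],
  ],
)

```text
t: 7.95
tool_pos: [0.5264, 0.1357, 0.079]
orientation: [1.937, -2.47, -0.015]
force: [-4.6, 2.5, 3.1]
opening: 0.0176
```

Run:
```python
from arc import *
p=camera_params("wrist");im,d=read_camera("wrist")
pickle.dump((p,),open("pics/w9.pkl","wb"))
cv2.imwrite("pics/w9c.png",cv2.resize(im[0:200,230:430],None,fx=3,fy=3,interpolation=2))
go([.6,.55,.5,.45,.4,.35],.0518)
```

```text
t 8.0 g [-0.0631  0.1128] z 0.07899904612254427 th 0.6078822587960184 yp 0.05123624570931706 F [-4.   2.6  4.6] op 0.017533230273864702
0.6 [-0.09 -0.05 -0.  ]
0.55 [-0.29 -0.36 -0.  ]
0.5 [-0.48 -0.69 -0.  ]
0.45 [-0.65 -1.02 -0.01]
0.4 [-0.8  -1.37 -0.01]
0.35 [-0.94 -1.72 -0.01]
```

View pics/w9c.png

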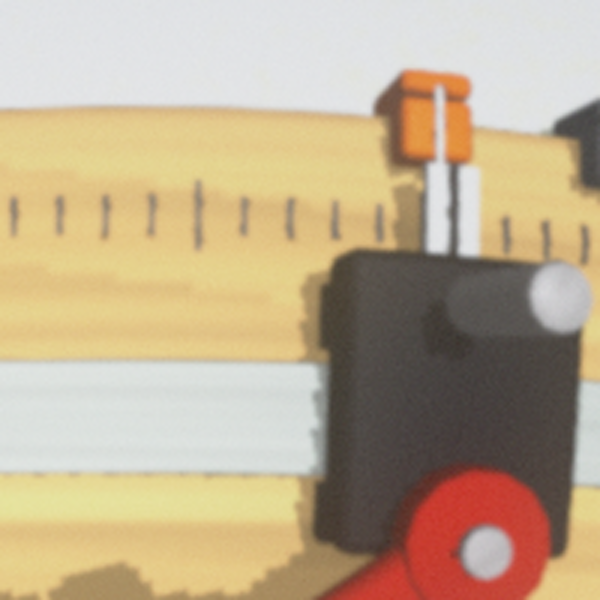

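Run:
```python
from m import *
p,=pickle.load(open("pics/w9.pkl","rb"))
C=lambda u,v:(230+u/3,v/3)
for n,q,z in [("or",C(439,100),.032),("or",C(440,150),.032),("po",C(454,170),.038),("po",C(454,240),.038),("piv",C(487,552),.067)]:print(n,gy(onz(p,*q,z,True)).round(4))
```

```text
or [0.0703 0.0525]
or [0.0591 0.0524]
po [0.0538 0.0512]
po [0.039  0.0512]
piv [-0.02    0.0513]
```

Call:
play_rows(
  increments=[
    [[-0.2,-0.2,0,0],[-0.35,-0.45,0,0],[-0.5,-0.75,0,0],[-0.65,-1.05,0,0],[-0.72,-1.15,0,0]],
  ],
)

```text
t: 8.5
tool_pos: [0.5398, 0.1402, 0.0789]
orientation: [1.937, -2.47, -0.015]
force: [-4.5, 1.0, 3.6]
opening: 0.0173
```

Run:
```python
from arc import *
go([.4,.35,.3,.25,.2,.15],.0525)
```

```text
t 8.5 g [-0.0514  0.1203] z 0.07893751161854067 th 0.4268507471791842 yp 0.052076667324033724 F [-4.5  1.   3.6] op 0.01727984189896315
0.4 [-0.12 -0.19 -0.01]
0.35 [-0.26 -0.53 -0.01]
0.3 [-0.38 -0.89 -0.01]
0.25 [-0.48 -1.25 -0.02]
0.2 [-0.56 -1.62 -0.02]
0.15 [-0.62 -1.99 -0.02]
```

Call:
play_rows(
  increments=[
    [[-0.13,-0.25,0,0],[-0.25,-0.55,0,0],[-0.36,-0.9,0,0],[-0.46,-1.25,0,0],[-0.48,-1.3,0,0]],
  ],
)

```text
t: 9.0
tool_pos: [0.5541, 0.1416, 0.0789]
orientation: [1.937, -2.47, -0.015]
force: [-1.8, 0.5, 4.0]
opening: 0.0177
```

Run:
```python
from arc import *
p=camera_params("wrist");im,d=read_camera("wrist")
pickle.dump((p,),open("pics/w10.pkl","wb"))
cv2.imwrite("pics/w10c.png",cv2.resize(im[0:220,240:460],None,fx=2.7,fy=2.7,interpolation=2))
go([.2,.15,.1,.05,0,-.05],.0525)
```

```text
t 9.05 g [-0.0379  0.1252] z 0.07894164552778493 th 0.2362917704982821 yp 0.05230203612276878 F [-2.3  0.   3.5] op 0.017621136809674396
0.2 [-0.08 -0.27 -0.01]
0.15 [-0.14 -0.64 -0.01]
0.1 [-0.19 -1.01 -0.01]
0.05 [-0.21 -1.38 -0.02]
0 [-0.22 -1.76 -0.02]
-0.05 [-0.21 -2.13 -0.02]
```

View pics/w10c.png

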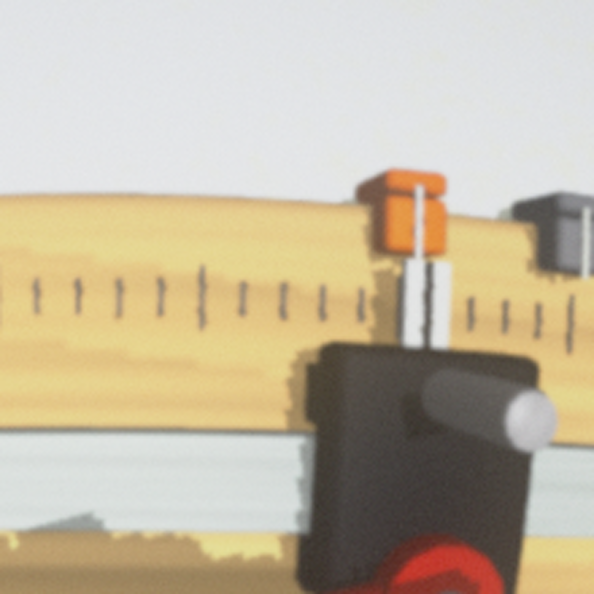

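Run:
```python
from m import *
p,=pickle.load(open("pics/w10.pkl","rb"))
C=lambda u,v:(240+u/2.7,v/2.7)
for n,q,z in [("or",C(420,195),.032),("or",C(420,250),.032),("po",C(430,265),.038),("po",C(428,340),.038)]:print(n,gy(onz(p,*q,z,True)).round(4))
```

```text
or [0.0711 0.0522]
or [0.0578 0.052 ]
po [0.054  0.0516]
po [0.0365 0.0514]
```

Leg about −0.6 mm from the mark. Finishing the swing, with a slight push into the stop.

Call:
play_rows(
  increments=[
    [[-0.1,-0.35,0,0],[-0.18,-0.7,0,0],[-0.23,-1.1,0,0],[-0.26,-1.5,0,0],[-0.26,-1.8,0,0]],
  ],
)

```text
t: 9.55
tool_pos: [0.5726, 0.1398, 0.0788]
orientation: [1.937, -2.47, -0.014]
force: [-4.1, -0.3, 4.0]
opening: 0.0177
```

Run:
```python
from arc import *
p=camera_params("wrist");im,d=read_camera("wrist")
pickle.dump((p,),open("pics/w11.pkl","wb"))
cv2.imwrite("pics/w11.png",im)
cv2.imwrite("pics/w11c.png",cv2.resize(im[40:260,240:460],None,fx=2.7,fy=2.7,interpolation=2))
go([0.05,0,-.05],.0525)
```

```text
t 9.6 g [-0.0193  0.1279] z 0.07885288337030112 th -0.01391324976110155 yp 0.052941080595547196 F [-3.1 -0.   3.4] op 0.017464898952171785
0.05 [ 0.05  0.48 -0.01]
0 [ 0.04  0.1  -0.01]
-0.05 [ 0.05 -0.27 -0.02]
```

View pics/w11.png

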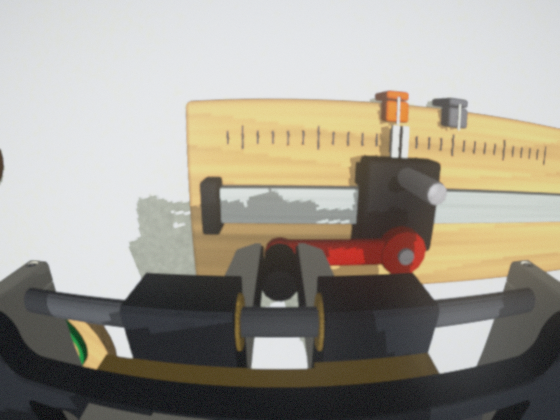

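View pics/w11c.png

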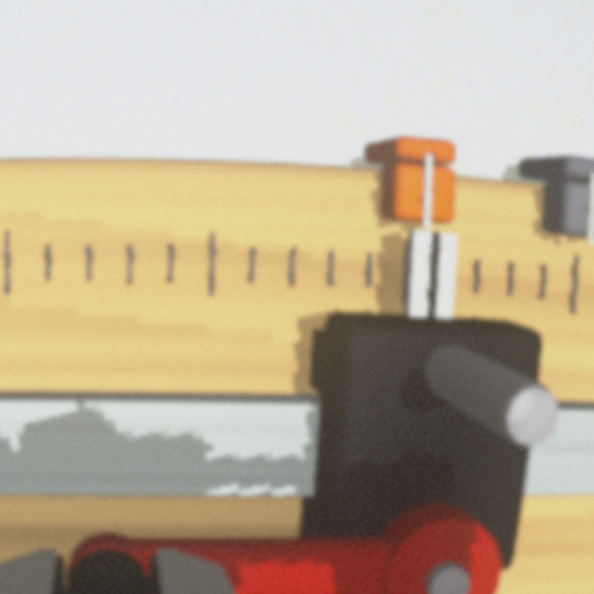

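Call:
play_rows(
  increments=[
    [[0,-0.2,0,0],[0,-0.3,0,0],[0,-0.3,0,0],[0,-0.3,0,0],[0,-0.3,0,0]],
  ],
)

```text
t: 10.1
tool_pos: [0.5737, 0.1397, 0.0785]
orientation: [1.936, -2.468, -0.019]
force: [-12.0, 1.2, 10.4]
opening: 0.0174
```

Run:
```python
from arc import *
p=camera_params("wrist");im,d=read_camera("wrist")
pickle.dump((p,),open("pics/w12.pkl","wb"))
cv2.imwrite("pics/w12c.png",cv2.resize(im[60:280,240:460],None,fx=2.7,fy=2.7,interpolation=2))
go([0],.0525)
im,d=read_camera("top");cv2.imwrite("pics/top12.png",im[120:280,100:460])
```

```text
t 10.15 g [-0.0183  0.1281] z 0.07849623961036911 th -0.0261693473079035 yp 0.053106063635440445 F [-13.4   1.6   8.7] op 0.01730717895814636
0 [ 0.06  0.2  -0.05]
```

View pics/w12c.png

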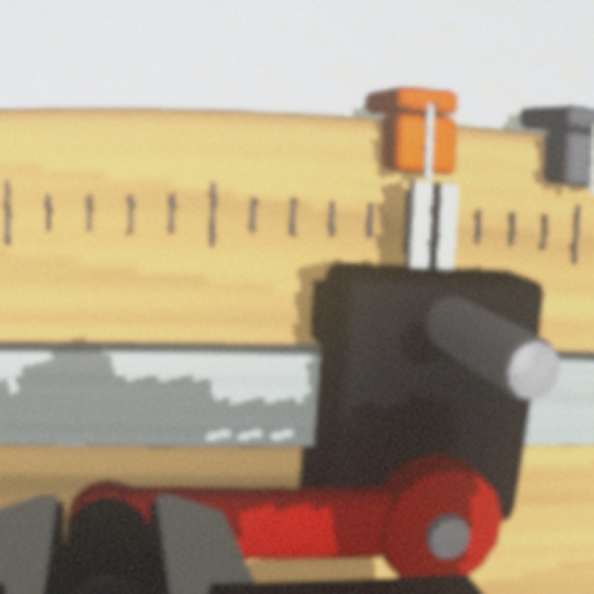

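Run:
```python
from m import *
p,=pickle.load(open("pics/w11.pkl","rb"))
C=lambda u,v:(240+u/2.7,40+v/2.7)
for n,q,z in [("or",C(429,165),.032),("or",C(428,220),.032),("po",C(434,240),.038),("po",C(432,310),.038),("piv",C(450,580),.067)]:print(n,gy(onz(p,*q,z,True)).round(4))
```

```text
or [0.0709 0.0522]
or [0.0577 0.052 ]
po [0.0532 0.0525]
po [0.0367 0.052 ]
piv [-0.0186  0.0523]
```

The lever is against its stop: 3 mm commanded gave 1 mm of motion and the force rose to 13 N. Now a last check of the mark and the bystanders.

Call:
play_rows(
  increments=[
    [[0,-0.1,0,0],[0,-0.1,0,0],[0,-0.1,0,0]],
  ],
)

```text
t: 10.5
tool_pos: [0.5736, 0.1398, 0.0785]
orientation: [1.935, -2.466, -0.022]
force: [-9.8, 0.9, 9.4]
opening: 0.0176
```

Run:
```python
from arc import *
p=camera_params("wrist");im,d=read_camera("wrist")
pickle.dump((p,),open("pics/w13.pkl","wb"))
cv2.imwrite("pics/w13c.png",cv2.resize(im[60:280,240:460],None,fx=2.7,fy=2.7,interpolation=2))
go([0],.0525)
a=cv2.imread("pics/top0.png");b,_=read_camera("top")
d=cv2.absdiff(a,b)
cv2.imwrite("pics/cmp.png",cv2.resize(np.vstack([a[120:270,100:460],b[120:270,100:460]]),None,fx=1.9,fy=1.9))
for n,(r0,r1,c0,c1) in dict(case=(148,208,365,445),dish=(205,255,125,178),jar=(150,185,130,162)).items():
    A=a[r0:r1,c0:c1].mean(2).astype(np.float32);B=b[r0:r1,c0:c1].mean(2).astype(np.float32);print(n,cv2.phaseCorrelate(A,B),d[r0:r1,c0:c1].mean())
```

```text
t 10.55 g [-0.0185  0.1282] z 0.07855869993619838 th -0.024268614950467296 yp 0.05326151897138802 F [-9.3  1.3  9.2] op 0.0171419551279391
0 [ 0.07  0.18 -0.04]
case ((0.008412241316214875, -0.004035927423991836), 0.9986848223209381) 2.7508333333333335
dish ((0.00022464247386366765, -0.12126299612143399), 0.972047528160943) 2.791194968553459
jar ((0.06086902332726929, -0.007607787387460263), 1.1147915232512686) 2.9205357142857142
```

View pics/w13c.png

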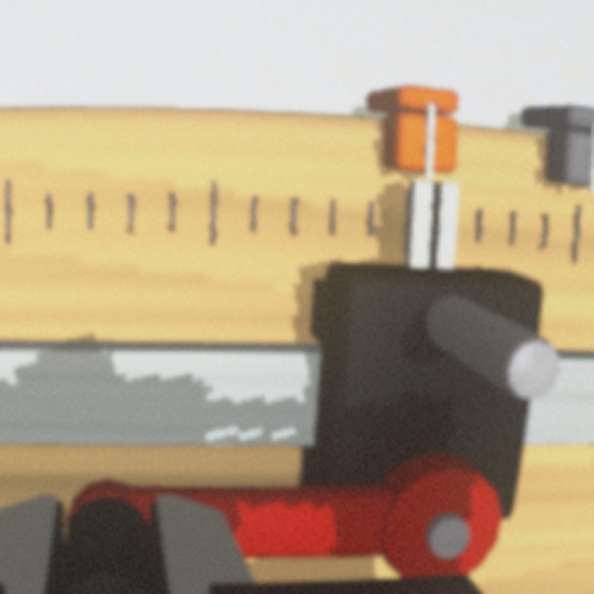

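View pics/cmp.png

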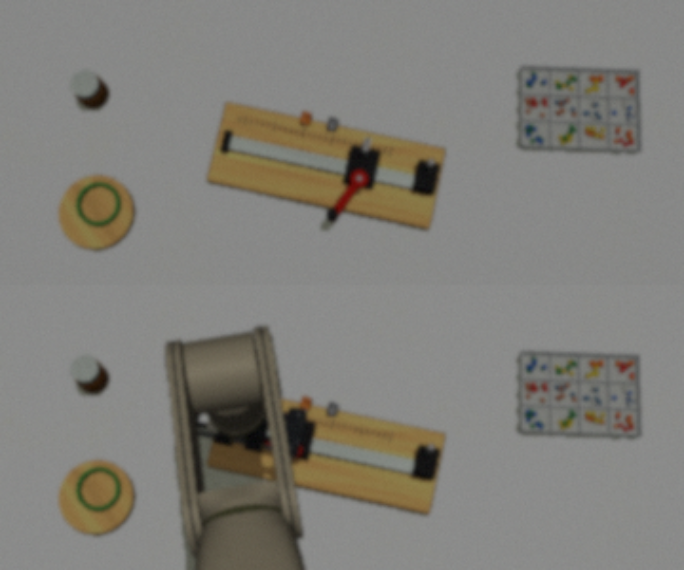

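Run:
```python
from m import *
p,=pickle.load(open("pics/w13.pkl","rb"))
C=lambda u,v:(240+u/2.7,60+v/2.7)
for n,q,z in [("or",C(431,115),.032),("or",C(430,170),.032),("po",C(437,190),.038),("po",C(434,260),.038)]:print(n,gy(onz(p,*q,z,True)).round(4))
close_job()
```

```text
or [0.0706 0.0524]
or [0.0574 0.0521]
po [0.053  0.0524]
po [0.0366 0.052 ]
the job is handed in; nothing more can be done
```

I gripped the black knob and slid the leg about 110 mm along the rail to the orange clip with the lever still open at about 1.15 rad. I then swung the lever in short arcs to its closed stop. The job was handed in at 10.6 s with the gripper still holding the knob; `close_job()` gives no verdict.

**Leg on the mark:** in the last wrist image the pointer and the orange line agreed to within about 0.3 mm along the rail. Midway through closing, at about 0.86 rad, the leg drifted by about 3 mm. That stayed inside the 4 mm limit, and I corrected it before going on.

**Lever closed:** it looks parallel to the rail. Commanding 3 mm further moved it only about 1 mm and raised the force to 13 N, so I take it to be on the stop. My angle estimate from the arm position reads −0.02 rad, about 2 mm at the knob, which I put down to calibration and arm flex.

**Grip:** the finger opening is 17 mm on the 18 mm knob, with a commanded grip of 30 N.

**Bystanders:** the top camera shows no shift of the bead case, dish (with the bangle on it) or jar, all within about 0.1 pixel of the starting picture.

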